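# Release the ratchet and push back the jar rack's stop

### The arm

A 6-joint arm with a two-finger parallel gripper is mounted at the origin on a cart in front of the work surface, level with it; the furniture and walls round the work are solid. World frame = base frame: x ahead of the robot, y to its left, z up, the work surface at z = 0. Lengths are in m, angles in rad, forces in N, time in s.
With the tool pointing down it reaches from about 0.35 to 0.775 m from the base axis. Payload 7.3 kg.
Tool frame: the origin (TCP) lies between the finger pads; the fingertips stand ahead of it and the grasp point (between the pads) lies 6 mm ahead of it (robot.tip_extent is the x of the fingertips in the tool frame, in m); x points along the fingers, z is the direction in which the jaws open and shut, and the axes are right-handed (so a half turn about x gives the same grasp; the last joint's range is limited). The gripper opens to 92 mm and grips with 3 to 60 N. Pads are 19 mm wide; open, the fingers measure 130 mm over their backs; the gripper's body (75 mm by 190 mm) begins 47 mm behind the grasp point.
Start: joints at [-1.273, 0.342, 1.524, -0, 1.275, -0.146], TCP at [0.225, -0.474, 0.252] pointing down, gripper open.
Joint ranges: [-2.53, 2.53], [-0.77, 2.02], [0.04, 2.7], [-1, 4.14], [0.28, 2.66], [-3.11, 3.11]. Speed limits (rad/s): [2.57, 2.57, 3.14, 3.14, 3.14, 3.14].

### API

Orientations are given as [roll, pitch, yaw] about the fixed x, y, z axes, in that order (R = Rz(yaw) Ry(pitch) Rx(roll)).
In Python, from cell import robot gives the robot as it stands. The module is installed in compiled form; this text tells all that it offers.
- The arm moves only by the shell command python3 -m creep 'ROWS' [FORCE]. ROWS is JSON, a list of rows, each an object with "translation": the shift along the tool's x, y, z in m, a list of three; "twist": the turn, a rotation vector about the tool's x, y, z in rad, a list of three; "hand": the opening in per cent of the stroke, from 0 (shut) to 100 (fully open). A call has 1 to 5 rows; each row is the pose to reach, as a shift and turn from the pose measured when the call began, along the tool's axes at that moment; what a row does not reach only later rows make up. A row lasts 1/10 s, in which the tool goes at most 50 mm and 8.59 degrees, less where a joint would pass 70% of its speed; a pose out of reach is approached as far as the arm can. A call with a gripper value outside its range is refused whole. The fingers move at their own pace and stop on an object; FORCE is the grip in N (left out, the last holds). Time passes only in rows, so rows that repeat a pose let the fingers close. It gives the time, the measured TCP pose, the force and the opening at its end, in the units of the state.
- robot.observe(): the state, without advancing time (a new reading comes with each control period).
- robot.read_camera(name): name is "scene" or "top" or "wrist"; returns the picture (480x640x3 uint8, blue, green, red); there is no depth.
- robot.calibration(name): a dict with "intrinsics" (3x3 intrinsics, pixels), "dist" ([k1, k2, p1, p2, k3] as OpenCV has them; the pictures are not rectified), "cam_to_world" (4x4, takes a point from camera to world coordinates); the wrist camera has in their place "mount" (4x4, takes a point from camera to tool coordinates, whose origin is the TCP and whose axes are the tool frame's). Camera axes: x right, y up, looking along -z (the intrinsics and any distortion apply to the point x, -y, -z); pixel columns grow to the right and rows downward; lengths in m; the calibration is good to about 2 mm. A picture is of the moment at which its call begins: read the wrist's pose just before it. calibration takes no time and is no camera call.
- robot.hand_in(): hands the job in, once; it reports no verdict.
The state is a dict: "time": time; "qpos": joint angles; "qvel": joint speeds; "joint_efforts": joint torques, N m; "tool_pos": TCP position; "tool_rot": TCP orientation; "contact_force": force on the tool from outside, world axes, zero at the start; "torque": the same for the moment, N m; "opening": finger opening in m.
Only numpy, scipy, OpenCV 4.12 (cv2) and the standard library are available. Lean on these libraries where they do the work, as an engineer would, in place of code of your own. Each camera call takes 0.05 s, during which the arm holds its last target. There are 200 camera calls.

### The job

Open up the wooden jar rack: with the fingertips press down the release plate on its sliding stop and, keeping it pressed, push the stop back along the bar, away from the jars, all the way to the end of its travel. Then take the hand away so that the plate springs back up. Lift nothing, and leave the two jars standing in the rack and the things around it where they are.

Things in the scene. Friction and masses are not known exactly. Their poses are not given: they have to be found in the camera images.
- jar_rack: Wooden jar rack fixed to the counter: tray 100 (x) x 300 (y) x 10 mm, end blocks 15 mm thick (88 mm high at +y, by the jars; 62 mm high at -y). Origin: centre of the underside, z up, yaw within 0.3 rad of the world axes. A steel ratchet bar (axis 50 mm above the counter) runs along rack y at rack x = -35 mm, nearer the robot than the jars; a grey sliding stop rides on it.
- jaw (a joint): Sliding stop's position on the bar, m: 0 = nearest the jars, 0.105 = fully back by the -y end block (grows towards rack -y). Starts at 0 to 0.04. A ratchet (10 mm pitch) blocks it from going back, though not towards the jars, unless the release plate is held 5 mm or more down; then it slides with about 2 N of friction. Let go, it locks at the next tooth.
- release (a joint): Travel of the release plate, m: 0 = up (ratchet locked), grows as it is pressed straight down, hard stop at 0.010; the ratchet is free from 0.005 on. Spring force about 2.6 N at the top, 5.8 N fully down; it springs back up when let go.
- release_top (a point): Centre of the flat top of the release plate (dark steel, 40 mm across the bar, 48 mm along it), 85 mm above the counter when up; moves with plate and stop. At the plate's +y end stands the stop's jaw plate (6 mm thick, top 94 mm above the counter, jar-side face 34 mm from this point), at its -y end the thumb rest.
- thumb_rest (a point): On the inner face (towards plate and jars) of the thumb rest, an upright grey wall on the stop at the -y end of the release plate: 46 mm wide across the bar, 8 mm thick, top 110 mm above the counter, this point 98 mm. The face is 28 mm from the plate's centre along the bar; fingertips holding the plate down can push the stop back against it.
- spice_jar: Spice jar with dark cap, 41 mm wide, 105 mm high, standing on the tray at its +y end (which of the two jars is next to the end block varies). Origin: centre of its underside.
- seed_jar: Spice jar with yellow cap, 42 mm wide, 106 mm high, standing on the tray beside the other jar. Origin: centre of its underside.
- salt_shaker: Salt shaker, 44 mm wide, 90 mm high, on the counter to the right of the rack; to be left alone. Origin: centre of its underside.
- jam_jar: Jam jar, 68 mm wide, 84 mm high, on the counter behind the rack; to be left alone. Origin: centre of its underside.
- egg_timer: Round kitchen timer, 56 mm wide and high, on the counter to the left of the rack; to be left alone. Origin: centre of its underside.
Things that resemble listed ones, but are neither listed nor needed, are in the scene too. What is meant by the seed_jar is not orange, and is the smaller of those in its own colour.

How it is judged:
On the way, in this order (a step that is already met when the one before it is completed fails the run):
1. the release plate is pressed down far enough to free the ratchet (value of joint release above 0.0045 m), for 0.1 s.
2. the stop is pushed back to the end of its travel (value of joint jaw above 0.098 m), for 0.1 s.
At the end, for the whole second after the job is handed in: The stop is at the end of its travel (joint jaw above 0.098 of 0.105 m), the release plate has sprung back up (within 2 mm), and both jars stand upright in the rack within 15 mm of where they were (value of joint jaw above 0.098 m and value of joint release below 0.002 m and angle between each of spice_jar, seed_jar's own z axis and vertical below 0.15 rad and distance of each of spice_jar, seed_jar from where it was at the start of the episode below 0.015 m); the robot touches nothing.
It fails at once if a jar in the rack is lifted, shoved or knocked over (height (world z) of any of spice_jar, seed_jar above 0.02 m or distance of any of spice_jar, seed_jar from where it was at the start of the episode above 0.025 m or angle between any of spice_jar, seed_jar's own z axis and vertical above 0.4 rad).
It fails at once if the salt shaker, jam jar or timer is disturbed (distance of any of salt_shaker, jam_jar, egg_timer from where it was at the start of the episode above 0.02 m).
It also fails if it takes over 32 s, if anything falls off the work surface, if the arm or the gripper's body presses on something with over 40 N, if the wrist force passes 120 N, or if a joint passes its speed limit or range.

## Working session

There is one attempt and no reset: what is moved stays moved. The work goes in short steps, Python scripts to look and compute and a shell command to move; the robot and the scene stay as the last step left them, time stands still between calls to the robot, and variables do not carry over. Pictures are saved under pics/ and viewed, about 8 in all and at most 12, crops included, and the job is handed in when it is done.

```bash
mkdir -p pics
python3 - <<'E'
from cell import robot
import cv2
print(robot.observe()); print(robot.tip_extent)
for n in("scene","top"):
    cv2.imwrite(f"pics/{n}0.png",robot.read_camera(n)); print(n,robot.calibration(n))
print(robot.calibration("wrist"))
E
```

```text
{'time': 0.0, 'qpos': array([-1.27301817e+00,  3.42733536e-01,  1.52500261e+00,  1.07285625e-05,
        1.27541174e+00, -1.46000382e-01]), 'qvel': array([-5.25246328e-05,  1.59424693e-03, -2.64664317e-04, -3.13230472e-04,
       -7.18290276e-04, -2.10110949e-04]), 'joint_efforts': array([-8.55246071e-04, -4.31249285e+01, -2.44217134e+01,  7.16789486e-02,
        5.60505164e-02, -1.33373201e-04]), 'tool_pos': array([ 0.22532553, -0.47378186,  0.25104436]), 'tool_rot': array([2.98899587, 1.56924107, 1.86197495]), 'contact_force': array([-0.03685692, -0.41299852, -0.14514081]), 'torque': array([-0.02166011, -0.00281463, -0.0313006 ]), 'opening': 0.09201355009290535}
0.025
scene {'intrinsics': array([[616.51553027,   0.        , 319.7300337 ],
       [  0.        , 616.51553027, 242.69831385],
       [  0.        ,   0.        ,   1.        ]]), 'dist': array([-0.18494695,  0.        ,  0.        ,  0.        ,  0.        ]), 'cam_to_world': array([[-0.65266594,  0.65984241, -0.37233743,  0.04030757],
       [-0.75761146, -0.56370875,  0.32902481,  0.45137755],
       [ 0.00721466,  0.4
[... 519 characters left out ...]
156544,  0.9773523 ,  1.36359753],
       [ 0.        ,  0.        ,  0.        ,  1.        ]])}
{'intrinsics': array([[413.9644365 ,   0.        , 326.52655633],
       [  0.        , 413.9644365 , 242.68678996],
       [  0.        ,   0.        ,   1.        ]]), 'dist': array([-0.05867205,  0.        ,  0.        ,  0.        ,  0.        ]), 'mount': array([[-3.74069433e-04,  2.82223390e-01, -9.59348643e-01,
        -1.32670706e-01],
       [ 8.68060747e-04,  9.59348440e-01,  2.82222992e-01,
         7.58839363e-02],
       [ 9.99999553e-01, -7.27201905e-04, -6.03849974e-04,
        -1.13309441e-03],
       [ 0.00000000e+00,  0.00000000e+00,  0.00000000e+00,
         1.00000000e+00]])}
```

View pics/scene0.png

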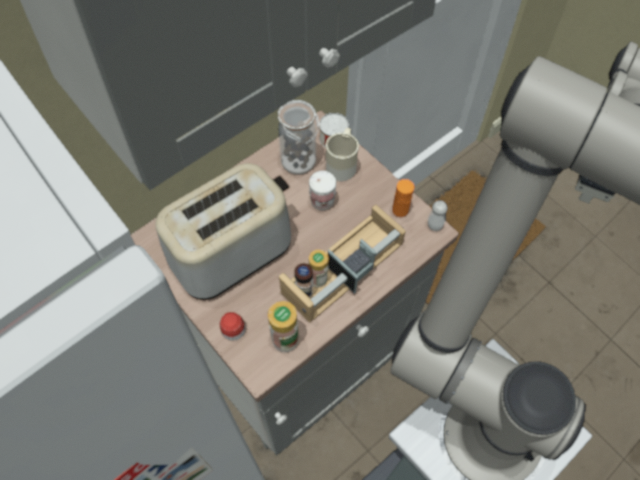

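View pics/top0.png

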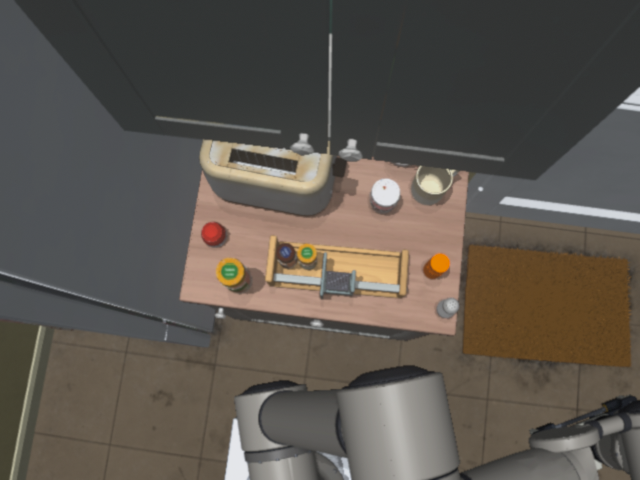

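Top view: the rack runs from (272,260) to (404,272), with the stop's plate near (338,282). The rack holds the dark-cap jar (287,252) and the small yellow-cap jar (308,253). Lookalikes are the big yellow-cap jar (230,272) and the orange one (438,265), both outside the rack. I choose the stop at (338,282) and check it in a close crop.

```bash
cat > h.py <<'E'
from cell import robot
import cv2,numpy as np
from scipy.spatial.transform import Rotation as R
def ray(n,px,pose=None):
    c=robot.calibration(n); T=c["cam_to_world"] if n!="wrist" else pose@c["mount"]
    u=cv2.undistortPoints(np.array([[px]],float),c["intrinsics"],c["dist"])[0,0]
    return T[:3,3],T[:3,:3]@np.array([u[0],-u[1],-1])
def at(n,px,z,pose=None):
    o,d=ray(n,px,pose); return o+d*(z-o[2])/d[2]
def proj(n,P,pose=None):
    c=robot.calibration(n); T=c["cam_to_world"] if n!="wrist" else pose@c["mount"]
    p=(np.c_[np.atleast_2d(P),np.ones(len(np.atleast_2d(P)))]@np.linalg.inv(T).T)[:,:3]*[1,-1,-1]
    return cv2.projectPoints(p,np.zeros(3),np.zeros(3),c["intrinsics"],c["dist"])[0][:,0]
def pose():
    s=robot.observe(); T=np.eye(4); T[:3,:3]=R.from_euler("xyz",s["tool_rot"]).as_matrix(); T[:3,3]=s["tool_pos"]; return T
E
python3 - <<'E'
import cv2
i=cv2.imread("pics/top0.png")[225:310,255:420]; j=cv2.imread("pics/scene0.png")[200:325,270:415]
cv2.imwrite("pics/c1.png",cv2.resize(i,None,fx=4.8,fy=4.8,interpolation=cv2.INTER_CUBIC))
E
```

```text
(no output)
```

View pics/c1.png

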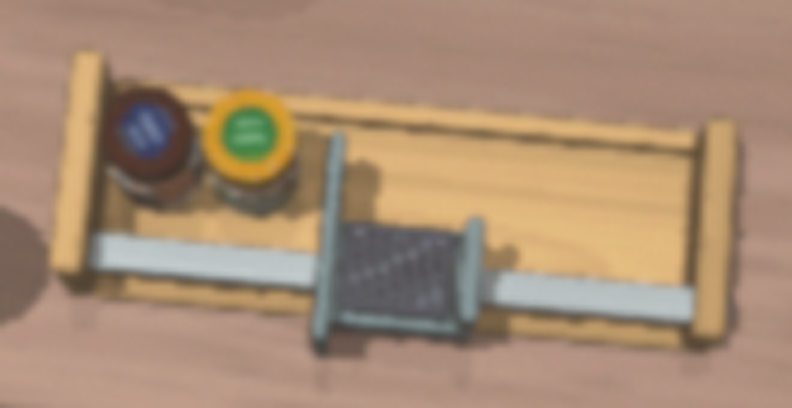

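The crop confirms the stop: the plate is centred at about crop (398,278). The jaw plate is to its left (+y) and the thumb rest at crop x≈470. Both jars are at the +y end.

Run:
```python
from h import *
f=lambda x,y,z: at("top",(255+x/4.8-.4,225+y/4.8-.4),z)
P=f(398,278,.085); a=f(80,162,.088); b=f(718,228,.062)
t=f(472,219,.11);t2=f(470,335,.11)
print("plate",P,"ends",a,b,"thumb",t,t2)
d=(b-a)[:2]; print(np.linalg.norm(d), np.arctan2(d[0],-d[1]))
yaw=np.arctan2(d[0],-d[1]); Y=-d/np.linalg.norm(d); X=np.array([-Y[1],Y[0]])*-1
c=(a[:2]+b[:2])/2; print("c",c,"X",X,"Y",Y,"plate in rack",(P[:2]-c)@X,(P[:2]-c)@Y)
print("tool",pose())
print("block long ax",f(90,55,.088),f(68,272,.088))
```

```text
plate [ 0.45916949 -0.02608447  0.085     ] ends [0.49198855 0.11873813 0.088     ] [ 0.50236447 -0.16527513  0.062     ] thumb [ 0.48518734 -0.05447047  0.11      ] [ 0.43543799 -0.0594976   0.11      ]
0.2842027383296025 0.03651697303508108
c [ 0.49717651 -0.0232685 ] X [0.99933333 0.03650886] Y [-0.03650886  0.99933333] plate in rack -0.038084489139732496 -0.001426502255430575
tool [[-4.41750376e-04  9.03133788e-01  4.29359017e-01  2.25347567e-01]
 [ 1.28021191e-03  4.29359218e-01 -9.03132893e-01 -4.73835380e-01]
 [-9.99999083e-01  1.50711232e-04 -1.34587223e-03  2.51115269e-01]
 [ 0.00000000e+00  0.00000000e+00  0.00000000e+00  1.00000000e+00]]
block long ax [0.54005681 0.12128093 0.088     ] [0.44320471 0.11693405 0.088     ]
```

```bash
python3 -m creep '[{"translation":[0.005,0.040,-0.030],"twist":[-0.116,0,0],"hand":0},{"translation":[0.01,0.081,-0.061],"twist":[-0.233,0,0],"hand":0},{"translation":[0.015,0.121,-0.091],"twist":[-0.349,0,0],"hand":0},{"translation":[0.02,0.162,-0.121],"twist":[-0.466,0,0],"hand":0},{"translation":[0.025,0.202,-0.152],"twist":[-0.582,0,0],"hand":0}]' 20
cat > go.py <<'E'
from h import *
import sys
# needed shift/twist in tool axes to TCP target, tool x down, z along rack X
P=np.array([float(v) for v in sys.argv[1:4]]); yaw=0.037
T=pose(); Z=np.array([np.cos(yaw),np.sin(yaw),0]); X=np.array([0,0,-1.]); G=np.c_[X,np.cross(Z,X),Z]
print("shift",np.round(T[:3,:3].T@(P-T[:3,3]),4),"twist",np.round(R.from_matrix(T[:3,:3].T@G).as_rotvec(),4))
s=robot.observe(); print(s["time"],s["tool_pos"],s["contact_force"],s["opening"],s["qpos"])
E
python3 go.py 0.461 -0.026 0.2
```

```text
time: 0.6
tool_pos: [0.3409, -0.2518, 0.2265]
tool_rot: [2.366, 1.569, 1.825]
contact_force: [0.9, -0.8, -0.3]
opening: 0.0563
shift [ 0.0268  0.2554 -0.0133] twist [-0.5779 -0.0008 -0.0014]
0.6 [ 0.34094663 -0.25179851  0.22646668] [ 0.92504658 -0.75467025 -0.25185874] 0.05632306062158925 [-8.17884228e-01  1.82731122e-01  1.81995146e+00  8.17025800e-04
  1.14027230e+00 -2.77345896e-01]
```

```bash
python3 -m creep '[{"translation":[0.006,0.050,-0.003],"twist":[-0.116,0,0],"hand":0},{"translation":[0.011,0.1,-0.005],"twist":[-0.232,0,0],"hand":0},{"translation":[0.016,0.15,-0.008],"twist":[-0.348,0,0],"hand":0},{"translation":[0.022,0.2,-0.011],"twist":[-0.464,0,0],"hand":0},{"translation":[0.027,0.248,-0.013],"twist":[-0.578,0,0],"hand":0}]'
python3 -m creep '[{"translation":[0,0,0],"twist":[0,0,0],"hand":0},{"translation":[0,0,0],"twist":[0,0,0],"hand":0}]'
python3 go.py 0.461 -0.026 0.2
python3 - <<'E'
from h import *
T=pose(); np.save("T1.npy",T); cv2.imwrite("pics/w1.png",robot.read_camera("wrist"))
E
```

```text
time: 1.1
tool_pos: [0.457, -0.0318, 0.1996]
tool_rot: [1.97, 1.569, 2.012]
contact_force: [0.9, -0.9, -0.2]
opening: 0.0163
time: 1.3
tool_pos: [0.4569, -0.0306, 0.199]
tool_rot: [2.47, 1.568, 2.515]
contact_force: [0.0, -0.9, 0.4]
opening: 0.002
shift [-0.001   0.0044  0.0043] twist [ 0.0078 -0.0021 -0.0016]
1.3 [ 0.45690002 -0.03063605  0.19903477] [ 0.04036065 -0.92770402  0.3856982 ] 0.0019990776901734346 [-2.35223347e-01  2.75798579e-01  1.77918583e+00  1.12735521e-03
  1.08902723e+00 -2.80548840e-01]
```

View pics/w1.png

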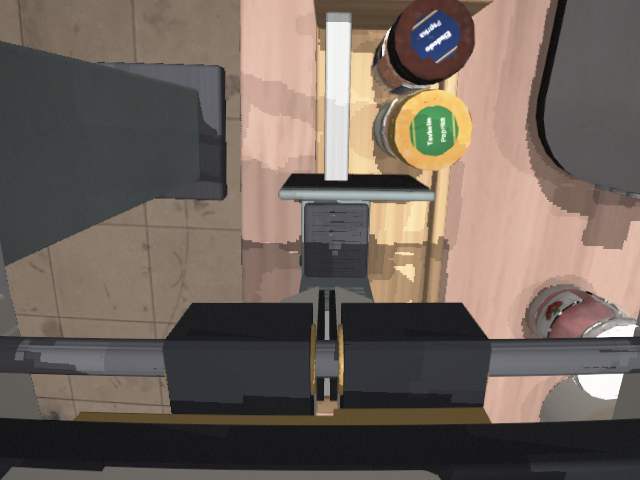

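Wrist view: the plate spans (303..369, 204..278), the jaw plate edge is at row 195, and the thumb rest is around row 285–300, partly behind the fingers. Both jars are standing.

Run:
```python
from h import *
T=np.load("T1.npy")
for p in [(303,204),(369,204),(369,278),(303,278),(336,241)]: print(p,at("wrist",p,.085,T))
print("jaw plate ends",at("wrist",(280,195),.094,T),at("wrist",(434,195),.094,T))
print(proj("wrist",np.array([[.461,-.026,.085],[.46,-.054,.098]]),T), proj("wrist",(T@[.025,0,0,1])[:3],T))
```

```text
(303, 204) [ 0.44045563 -0.00231114  0.085     ]
(369, 204) [ 4.80358489e-01 -4.60063949e-04  8.50000000e-02]
(369, 278) [ 0.48391976 -0.04820575  0.085     ]
(303, 278) [ 0.44187831 -0.05015302  0.085     ]
(336, 241) [ 0.461615   -0.02466005  0.085     ]
jaw plate ends [0.42741595 0.00415192 0.094     ] [0.51679588 0.00836207 0.094     ]
[[334.89934297 243.02582574]
 [331.26954423 292.89167046]] [[328.07143411 312.99031258]]
```

```bash
python3 go.py 0.462 -0.035 0.118
python3 -m creep '[{"translation":[0.02,-0.002,0.002],"twist":[0.004,0,0],"hand":0},{"translation":[0.04,-0.004,0.005],"twist":[0.008,-0.002,-0.0016],"hand":0},{"translation":[0.06,-0.004,0.005],"twist":[0.008,-0.002,-0.0016],"hand":0},{"translation":[0.076,-0.0045,0.005],"twist":[0.008,-0.002,-0.0016],"hand":0},{"translation":[0.081,-0.0045,0.005],"twist":[0.008,-0.002,-0.0016],"hand":0}]'
python3 go.py 0.462 -0.035 0.102
python3 - <<'E'
from h import *
cv2.imwrite("pics/w2.png",robot.read_camera("wrist"))
E
```

```text
shift [ 0.0812 -0.0036  0.0053] twist [ 0.0055 -0.0018 -0.0014]
1.35 [ 0.45668415 -0.03176284  0.19924886] [ 0.22629114 -0.55534167 -1.14796855] 0.0006840066587839631 [-2.37664599e-01  2.75136803e-01  1.77945553e+00  9.57747872e-04
  1.08906479e+00 -2.80589835e-01]
time: 1.85
tool_pos: [0.4604, -0.0375, 0.117]
tool_rot: [3.02, 1.568, 3.05]
contact_force: [-0.3, 0.3, 0.3]
opening: 0.0004
shift [0.015  0.0024 0.0017] twist [-0.0061 -0.0025 -0.0003]
1.85 [ 0.46040254 -0.0374586   0.11702553] [-0.27650275  0.31194813  0.30401282] 0.0003500762366149067 [-2.47086596e-01  3.96547192e-01  1.87272621e+00 -5.14200397e-04
  8.74828803e-01 -2.77636033e-01]
```

View pics/w2.png

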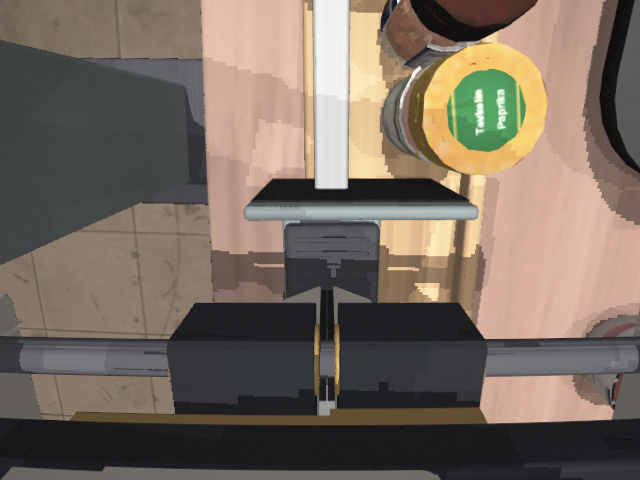

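The closed fingertips (about (328,295)) stand over the rear half of the plate (285..380, 222..300), clear of the jaw plate. Next I press.

```bash
python3 -m creep '[{"translation":[0.006,0.002,0.001],"twist":[0,0,0],"hand":0},{"translation":[0.011,0.002,0.001],"twist":[0,0,0],"hand":0},{"translation":[0.015,0.002,0.001],"twist":[0,0,0],"hand":0},{"translation":[0.015,0.002,0.001],"twist":[0,0,0],"hand":0},{"translation":[0.015,0.002,0.001],"twist":[0,0,0],"hand":0}]'
python3 go.py 0.462 -0.035 0.101
```

```text
time: 2.4
tool_pos: [0.462, -0.0354, 0.1026]
tool_rot: [-2.934, 1.57, -2.902]
contact_force: [-0.6, -1.6, 4.3]
opening: 0.0008
shift [0.0016 0.0004 0.    ] twist [-0.0055 -0.0011  0.0002]
2.4 [ 0.46196893 -0.0353955   0.10260544] [-0.61364566 -1.60338134  4.29462293] 0.0007994801592776084 [-2.41793401e-01  4.21276565e-01  1.88494107e+00 -6.89801658e-04
  8.36356117e-01 -2.72799773e-01]
```

```bash
python3 -m creep '[{"translation":[0.002,0,0],"twist":[0,0,0],"hand":0},{"translation":[0.002,-0.006,0],"twist":[0,0,0],"hand":0},{"translation":[0.002,-0.012,0],"twist":[0,0,0],"hand":0},{"translation":[0.002,-0.020,0],"twist":[0,0,0],"hand":0},{"translation":[0.002,-0.030,0],"twist":[0,0,0],"hand":0}]'
python3 go.py 0.462 -0.035 0.101
```

```text
time: 2.9
tool_pos: [0.463, -0.0651, 0.1009]
tool_rot: [2.367, 1.57, 2.398]
contact_force: [-1.1, 1.9, 5.5]
opening: 0.0004
shift [-0.0001  0.0301 -0.    ] twist [-0.0053 -0.0008 -0.0008]
2.9 [ 0.4629764  -0.06510945  0.10085213] [-1.08489349  1.88120378  5.5072023 ] 0.0003839551589664511 [-3.04154336e-01  4.30164080e-01  1.87563567e+00  6.16636117e-04
  8.36767883e-01 -3.36256259e-01]
```

```bash
python3 -m creep '[{"translation":[0,-0.010,0],"twist":[0,0,0],"hand":0},{"translation":[0,-0.020,0],"twist":[0,0,0],"hand":0},{"translation":[0,-0.030,0],"twist":[0,0,0],"hand":0},{"translation":[0,-0.040,0],"twist":[0,0,0],"hand":0},{"translation":[0,-0.048,0],"twist":[0,0,0],"hand":0}]'
python3 -m creep '[{"translation":[0,-0.006,0],"twist":[0,0,0],"hand":0},{"translation":[0,-0.012,0],"twist":[0,0,0],"hand":0},{"translation":[0,-0.015,0],"twist":[0,0,0],"hand":0}]'
```

```text
time: 3.4
tool_pos: [0.4646, -0.1132, 0.101]
tool_rot: [1.806, 1.569, 1.838]
contact_force: [-0.1, 2.6, 5.7]
opening: 0.0004
time: 3.7
tool_pos: [0.4651, -0.1284, 0.1012]
tool_rot: [1.658, 1.568, 1.689]
contact_force: [-1.2, 3.2, 5.8]
opening: 0.0003
```

```bash
python3 -m creep '[{"translation":[0,-0.004,0],"twist":[0,0,0],"hand":0},{"translation":[0,-0.008,0],"twist":[0,0,0],"hand":0},{"translation":[0,-0.010,0],"twist":[0,0,0],"hand":0},{"translation":[0,-0.010,0],"twist":[0,0,0],"hand":0}]'
python3 - <<'E'
from h import *
np.save("T3.npy",pose()); print(robot.observe()["contact_force"]); cv2.imwrite("pics/t3.png",robot.read_camera("top")); cv2.imwrite("pics/w3.png",robot.read_camera("wrist"))
E
```

```text
time: 4.1
tool_pos: [0.4653, -0.1374, 0.1012]
tool_rot: [1.68, 1.566, 1.711]
contact_force: [0.5, 6.2, 5.8]
opening: 0.0005
[0.53166012 6.20589868 5.80922543]
```

View pics/w3.png

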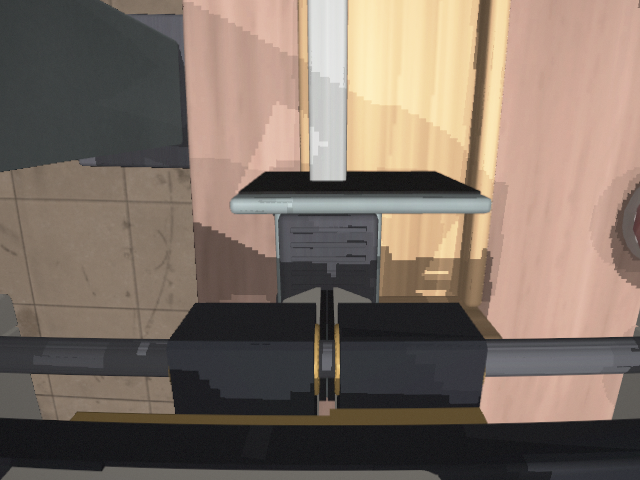

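The wrist picture shows the stop moved back with the -y block just beside it, and the y force has risen to 6 N. I push a little more to confirm the end stop.

```bash
python3 -m creep '[{"translation":[0,-0.004,0],"twist":[0,0,0],"hand":0},{"translation":[0,-0.006,0],"twist":[0,0,0],"hand":0},{"translation":[0,-0.006,0],"twist":[0,0,0],"hand":0}]'
```

```text
time: 4.5
tool_pos: [0.4652, -0.1378, 0.1011]
tool_rot: [1.674, 1.557, 1.704]
contact_force: [4.8, 29.6, 9.9]
opening: 0.0008
```

Hard end: 30 N with no more motion. I rise with a slight rearward bias so the stop isn't dragged towards the jars, then step off the thumb rest and lift clear.

```bash
python3 -m creep '[{"translation":[-0.004,-0.001,0],"twist":[0,0,0],"hand":0},{"translation":[-0.009,-0.001,0],"twist":[0,0,0],"hand":0},{"translation":[-0.013,0.000,0],"twist":[0,0,0],"hand":0},{"translation":[-0.018,0.003,0],"twist":[0,0,0],"hand":0},{"translation":[-0.030,0.005,0],"twist":[0,0,0],"hand":0}]'
python3 -m creep '[{"translation":[-0.03,0,0],"twist":[0,0,0],"hand":0},{"translation":[-0.06,0,0],"twist":[0,0,0],"hand":0},{"translation":[-0.09,0,0],"twist":[0,0,0],"hand":0},{"translation":[-0.09,0,0],"twist":[0,0,0],"hand":0}]'
python3 - <<'E'
from h import *
T=pose();np.save("T4.npy",T); a=robot.read_camera("wrist"); b=robot.read_camera("top")[225:310,255:420]; 
b=cv2.resize(b,(640,330),interpolation=cv2.INTER_CUBIC); a=cv2.resize(a,(360,270))
c=np.zeros((600,640,3),np.uint8); c[:330]=b; c[330:,:360]=a; cv2.imwrite("pics/f.png",c)
cv2.imwrite("pics/w4.png",robot.read_camera("wrist"))
E
```

```text
time: 5.0
tool_pos: [0.4645, -0.1333, 0.131]
tool_rot: [1.794, 1.556, 1.824]
contact_force: [0.4, -0.5, -0.7]
opening: 0.0006
time: 5.4
tool_pos: [0.4667, -0.1358, 0.2258]
tool_rot: [1.12, 1.56, 1.15]
contact_force: [0.2, -0.5, 0.3]
opening: 0.0001
```

View pics/f.png

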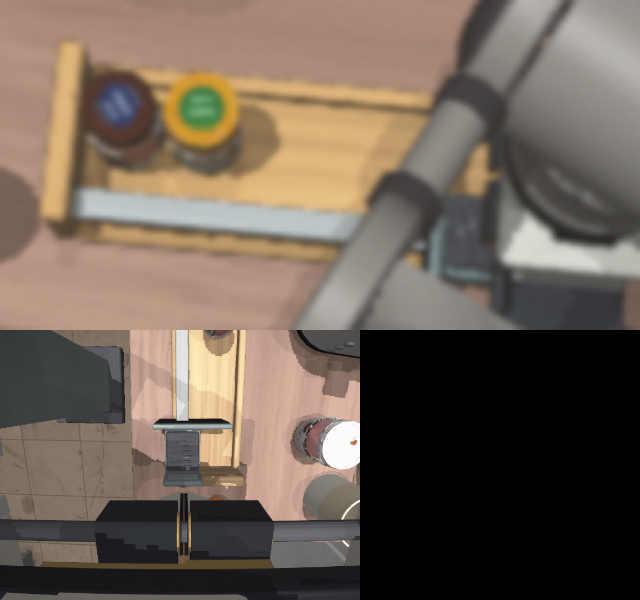

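View pics/w4.png

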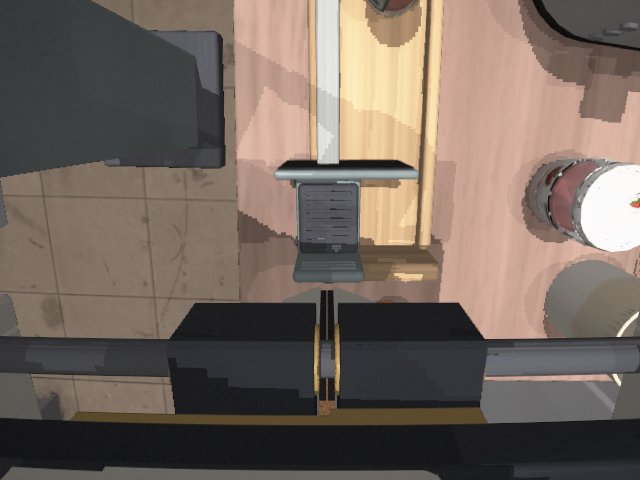

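Final pictures: the stop sits by the -y end block, with the plate at (299..360, 182..245) and the thumb rest against the block at row ~283. Nothing is touching it, and both jars stand as before. One numeric check, then I hand in.

Run:
```python
from h import *
T=np.load("T4.npy"); l,r=at("wrist",(276,173),.094,T),at("wrist",(418,173),.094,T)
print("jaw plate ends",l,r,"width",np.linalg.norm(r-l))
for z in(.085,.075): print(z,"plate width",np.linalg.norm(at("wrist",(299,185),z,T)-at("wrist",(360,185),z,T)))
s=robot.observe(); print(s["contact_force"],abs(s["qvel"]).max(),s["time"])
robot.hand_in()
```

```text
jaw plate ends [ 0.43307577 -0.09010804  0.094     ] [ 0.52364254 -0.08731756  0.094     ] width 0.09060975169578253
0.085 plate width 0.04045655108106522
0.075 plate width 0.04193226309192829
[ 0.24990319 -0.00344161 -0.14073554] 0.0194579216124852 5.55
the job is handed in; nothing more can be done
```

I pressed the release plate with the closed fingertips and, keeping it down, pushed the stop back against the thumb rest to the end of its travel. I then lifted the hand clear and handed the job in at about 5.6 s. It gave no verdict.

**End of travel:** The stop moved about 95 mm. The push force rose to about 30 N with no further motion. In the last wrist picture the thumb rest is up against the end block. The exact joint value could not be read.

**Release plate:** Its measured width in the last picture is 40.5 mm if it is up and 41.9 mm if it is still down. The true width is 40 mm, so it has sprung back up, though the margin is small.

**Jars and surroundings:** Both jars stand where they were in the last top view. The jam jar is standing in the last wrist picture. I did not check the salt shaker or the timer at the end, but the hand went nowhere near them. The force on the tool was about zero, so the robot was touching nothing. No check failed or disagreed.

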